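# Bring the specimen block up to the knife on a bench microtome

### The job

On the bench microtome, first press the raised knife guard all the way down over the blade with a fingertip. Then, with a light fingertip, roll the ribbed feed wheel in the top of the housing until the gap closes and the index on the object head stands on the line of the gauge bar; do not let the block run on into the guard (roll back if you pass the line a little). Only touch and push: do not grasp or lift anything, leave the small things round the microtome where they lie, and end with the hand clear.

Things in the scene. Friction and masses are not known exactly. Their poses are not given: they have to be found in the camera images.
- microtome: bench microtome, fixed to the bench: grey base plate 150 x 330 mm, 18 mm thick; white housing at its -y (right) end, 120 mm in x, y from -155 to -15 mm, flat top at z = 105 mm, with a black hand wheel of 80 mm at its right end (y to -205 mm, not used). Origin: centre of the base's underside on the bench. Its +y runs along the feed, from the housing to the knife; its +x points away from the robot at yaw 0 (yaw is within 0.25 rad of 0)
- wheel_top (a point): top of the ribbed black feed wheel (point fixed to the microtome at x -20, y -85, z 115.5 mm, does not turn). Wheel: 77 mm diameter over fine ribs, 24 mm wide, axle along the microtome's x; its top 10.5 mm stand out of the housing top, 51 mm long in y, between fixed smooth cheeks 4.5 mm lower than the ribs. Rolling its top toward +y moves the object head toward the knife
- feed_wheel (a joint): angle of the feed wheel, rad; 0 at the start, grows when its top is rolled toward +y; range -0.3 to 5.6. 1 rad (38 mm at the rim) moves the object head 8 mm. It turns under about 1.5 N at the rim and stays where it is left
- index (a point): lower tip of the index, a thin dark steel finger 2.5 mm thick (y), 6 mm wide (x), on the near side of the object head; at height z = 54 mm, just above the gauge bar. It moves with the head along the microtome's y. The head is a silver clamp 62 x 20 x 58 mm on a ram that comes out of the housing's left face; the face of its white block lies 25 mm further along +y than the index
- knife_holder: knife holder, fixed on the base rails, at a different place along them each time: silver clamp block 80 mm long in x with a blade whose edge lies along x through y = 0, 53 mm above this origin. Origin: 22 mm above the bench in the vertical plane of the edge; axes as the microtome's
- gauge_mark (a point): the gauge mark: the one dark line, 1.6 mm wide, across the top of the silver gauge bar (14 mm wide in x, 104 mm long in y, top at z = 52 mm) on the near side of the knife holder. This point is the middle of the line; axes as the microtome's. The index stands 11 to 34 mm short of it (toward -y) at the start; with the index on the line, the block's face is 12 mm from the edge and 5 mm from the closed guard
- knife_guard (a joint): opening of the knife guard, rad: 0 lying down over the blade (a hard stop), 0.35 to 0.62 at the start (near end raised by 36 to 60 mm), at most 0.9. A grey channel 13 mm wide (y), its hinge across the far end of the knife holder (axis along y, at x 50, z 55 mm of the knife holder). The hinge is stiff: the guard stays where it is left and goes down under about 1 N pressed on its near end
- guard_tab (a point): middle of the top of the finger tab at the guard's free (near) end, 18 mm (along the guard) x 20 mm (y), moves with the guard; 104 mm from the hinge axis along the guard and 9 mm above it square to the guard. With the guard closed it is at x -54, y 0, z 64 mm of the knife holder, 86 mm above the bench
- petri_dish: clear dish 58 mm across, 15 mm high, in front of the microtome; origin at its underside; leave it
- tweezers: steel forceps 119 mm long, 10 mm high, lying in front of the microtome; leave them
- coverslips: small pale box 30 x 30 x 14 mm behind the microtome; leave it
- marker_pen: white marker pen with black cap, 135 mm, lying in front of the housing; leave it
- tape: roll of beige tape lying flat, 98 mm across, 25 mm high, left of the microtome; leave it

How it is judged:
By the outcome, as a careful person would: the job done as asked, in the order asked, and still so for the second after the job is handed in, with the robot touching nothing.
It also fails if it takes over 64 s, if anything falls off the work surface, if the arm or the gripper's body presses on something with over 40 N, if the wrist force passes 120 N, or if a joint passes its speed limit or range.

### The arm

A 7-joint arm with a two-finger parallel gripper is mounted at the origin on a cart in front of the work surface, level with it; the furniture and walls round the work are solid. World frame = base frame: x ahead of the robot, y to its left, z up, the work surface at z = 0. Lengths are in m, angles in rad, forces in N, time in s.
With the tool pointing down it reaches from about 0.425 to 0.925 m from the base axis. Payload 6.8 kg.
Tool frame: the origin (TCP) lies at the very end of the fingers, on their centre line; the grasp point (between the pads) lies 19 mm behind it (bot.grasp_offset is the distance from the TCP to the grasp point, in m); z points along the fingers, y is the direction in which the jaws open and shut (so a half turn about z gives the same grasp; the last joint's range is limited). The gripper opens to 85 mm and grips with 20 to 120 N. Pads are 22 mm wide; open, the fingers measure 114 mm over their backs; the gripper's body (76 mm by 85 mm) begins 54 mm behind the grasp point. The pads swing forward as they close: fully open they stand 13 mm farther back than shut.
Start: joints at [-1.369, 0.477, 0.022, 1.555, -0.011, 1.109, -0.083], TCP at [0.206, 0.643, 0.231] pointing down, gripper open.
Joint ranges: [-2.96, 2.96], [-0.34, 2.1], [-1.41, 1.46], [0.24, 2.44], [-1.37, 4.51], [0.17, 1.92], [-2.96, 2.96]. Speed limits (rad/s): [2.39, 2.39, 3.14, 3.14, 3.14, 3.14, 3.14].

### API

Orientations are given as a unit quaternion [w, x, y, z].
In Python, from station import monitor, cams, bot, finder gives the robot as it stands.
- The arm moves only by the tool jog_arm, never from a script. Its argument "plan" is a list of rows, each an object of numbers: "x", "y", "z": the shift along the tool's x, y, z as a fraction of full scale; "wx", "wy", "wz": the turn, a rotation vector about the tool's x, y, z as a fraction of full scale. A call has 1 to 12 rows; each row is the pose to reach, as a shift and turn from the pose measured when the call began, along the tool's axes at that moment, turning the shorter way round; what a row does not reach only later rows make up. Full scale, the value 1, is 20 cm for a shift and 180 degrees for a turn. A row lasts 1/12 s, in which the tool goes at most 41.7 mm and 7.16 degrees, less where a joint would pass 70% of its speed; a pose out of reach is approached as far as the arm can. A call with a number of a shift or a turn outside -1 to 1 is refused whole. A call with a gripper value outside its range is refused whole. "hand" is the opening, from -1 (shut) to 1 (fully open), set as the call begins (left out, the last holds). The fingers move at their own pace and stop on an object; "grip_force" is the grip in N (left out, the last holds). Time passes only in rows, so rows that repeat a pose let the fingers close. It gives the time, the measured TCP pose, the force and the opening at its end, in the units of the state.
- monitor.get_obs(): the state, without advancing time (a new reading comes with each control period).
- cams.read_camera(name): name is "scene" or "top"; returns the picture (400x640x3 uint8, red, green, blue); there is no depth.
- cams.get_calibration(name): a dict with "fx", "fy", "cx", "cy" (pixels), "extrinsics" (4x4, takes a point from world to camera coordinates). Camera axes: x right, y down, z forward; pixel columns grow to the right and rows downward; lengths in m; the calibration is good to about 2 mm. A picture is of the moment at which its call begins. get_calibration takes no time and is no camera call.
- bot.hand_in(): hands the job in, once; it reports no verdict.
Trained networks look in the newest picture that a camera, given by its name, has taken for a name from the list of things; names that differ only in an ending like _2 or _b are one class to them, and where a whole thing is asked for, a point or a joint stands for the part that bears it (a point fixed in the world has none). Each returns a list of dicts, best first, with "confidence" (0 to 1); they miss things now and then, are a little off and sometimes report something else, mostly with a low value. They report only what shows in the picture. A call takes as long as a camera call.
- finder.find_in(camera, target): "bbox" ([left, top, width, height] in pixels, round what is visible of it).
- finder.place_of(camera, target): "location" ([column, row] in pixels: a listed point, or the origin of a listed thing).
The state is a dict: "t": time; "q": joint angles; "joint_vel": joint speeds; "joint_torque": joint torques, N m; "eef_pos": TCP position; "tool_rot": TCP orientation; "contact_force": force on the tool from outside, world axes, zero at the start; "torque": the same for the moment, N m; "gripper_width": opening from 0.0 (shut) to 1.0 (fully open).
Only numpy, scipy, OpenCV 4.12 (cv2) and the standard library are available. Lean on these libraries where they do the work, as an engineer would, in place of code of your own. Each camera call takes 0.05 s, during which the arm holds its last target. There are 200 camera calls.

## Working session

There is one attempt and no reset: what is moved stays moved. The work goes in short steps, Python scripts to look and compute and a tool call to move; the robot and the scene stay as the last step left them, time stands still between calls to the robot, and variables do not carry over. Pictures are saved under pics/ and viewed, about 8 in all and at most 12, crops included, and the job is handed in when it is done.

Besides the shell and the picture viewer there is one more tool, called after ">>>" by a JSON object that holds its "op" and its "data", one argument or row to a line. jog_arm: Moves the arm, as the interface text tells. Shift numbers are shares of 20 cm and turn numbers shares of 180 degrees, none past 1 either way. Its arguments: {"type":"object","properties":{"plan":{"type":"array","items":{"type":"object","properties":{"x":{"type":"number","minimum":-1,"maximum":1},"y":{"type":"number","minimum":-1,"maximum":1},"z":{"type":"number","minimum":-1,"maximum":1},"wx":{"type":"number","minimum":-1,"maximum":1},"wy":{"type":"number","minimum":-1,"maximum":1},"wz":{"type":"number","minimum":-1,"maximum":1}}}},"hand":{"type":"number"},"grip_force":{"type":"number"}},"required":["plan"]}

```bash
mkdir -p pics; ls
cat > h.py <<'E'
import numpy as np, cv2
from station import monitor, cams, bot, finder
from scipy.spatial.transform import Rotation as R
def snap(n,fn,crop=None,s=1):
    im=cams.read_camera(n)[:,:,::-1]
    if crop: l,t,w,h=crop; im=im[t:t+h,l:l+w]
    cv2.imwrite('pics/'+fn,cv2.resize(im,None,fx=s,fy=s,interpolation=cv2.INTER_CUBIC))
def proj(n,p):
    c=cams.get_calibration(n);E=np.array(c['extrinsics']);q=E[:3,:3]@np.array(p)+E[:3,3]
    return np.array([c['fx']*q[0]/q[2]+c['cx'],c['fy']*q[1]/q[2]+c['cy']])
def ray(n,uv):
    c=cams.get_calibration(n);E=np.array(c['extrinsics']);
    d=E[:3,:3].T@np.array([(uv[0]-c['cx'])/c['fx'],(uv[1]-c['cy'])/c['fy'],1]);return -E[:3,:3].T@E[:3,3],d/np.linalg.norm(d)
def atz(n,uv,z):
    o,d=ray(n,uv);return o+d*(z-o[2])/d[2]
def state():
    o=monitor.get_obs();print('t',o['t'],'p',np.round(o['eef_pos'],4),'q',np.round(o['tool_rot'],4),'F',np.round(o['contact_force'],2),'g',o['gripper_width']);return o
E
python3 - <<'E'
from h import *
state()
for n in('scene','top'):
    snap(n,n+'0.png')
    c=cams.get_calibration(n);E=np.array(c['extrinsics']);print(n,c['fx'],'pos',-E[:3,:3].T@E[:3,3],'fwd',E[2,:3])
    for k in('microtome','wheel_top','index','knife_holder','gauge_mark','guard_tab'):
        r=finder.place_of(n,k)[:2];print(k,[(np.round(a['location'],1).tolist(),round(a['confidence'],2)) for a in r])
E
```

```text
pics
t 0.0 p [0.2056 0.6423 0.2303] q [-1.000e-04  1.543e-01  9.880e-01 -9.000e-04] F [ 0.28 -0.45 -0.28] g 1.0003962112293303
scene 455.22304938074933 pos [-0.01695974 -0.18330777  0.76209037] fwd [ 0.59830732  0.31951859 -0.73480353]
microtome [([360.6, 239.9], 0.56)]
wheel_top [([404.6, 222.8], 0.73)]
index [([345.3, 240.7], 0.58), ([321.3, 197.3], 0.38)]
knife_holder [([327.9, 222.1], 0.76)]
gauge_mark [([334.7, 238.5], 0.75), ([347.0, 241.3], 0.58)]
guard_tab [([320.4, 199.6], 0.52)]
top 517.9855205586243 pos [0.33296823 0.13329732 1.30929743] fwd [ 0.14944614  0.00557006 -0.98875418]
microtome [([361.1, 191.1], 0.86)]
wheel_top [([407.5, 188.1], 0.95)]
index [([360.6, 204.9], 0.94)]
knife_holder [([336.5, 194.8], 0.65)]
gauge_mark [([351.1, 209.3], 0.81)]
guard_tab [([339.1, 201.7], 0.75)]
```

View pics/scene0.png

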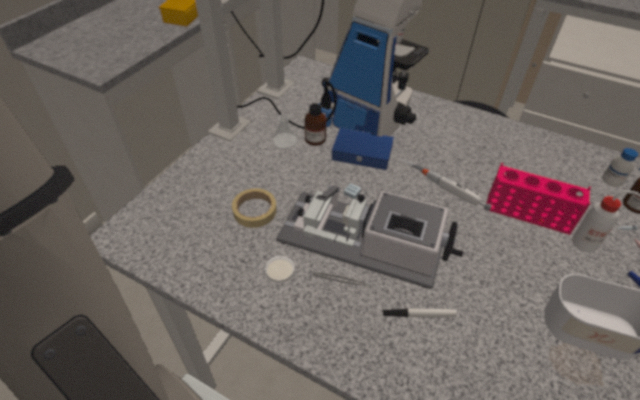

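View pics/top0.png

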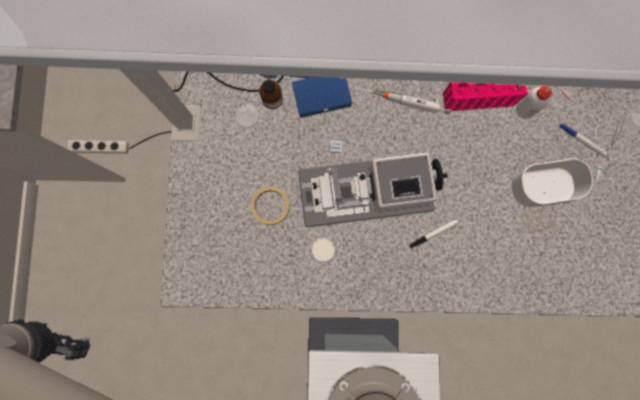

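```bash
cat >> h.py <<'E'
from scipy.optimize import least_squares
def tri(a,b):
    def f(p): return np.r_[proj('scene',p)-a,proj('top',p)-b]
    s=least_squares(f,[.55,.1,.08]);return s.x,s.fun
E
python3 - <<'E'
from h import *
D=dict(micro=([360.6,239.9],[361.1,191.1]),wheel=([404.6,222.8],[407.5,188.1]),index=([345.3,240.7],[360.6,204.9]),kh=([327.9,222.1],[336.5,194.8]),mark=([334.7,238.5],[351.1,209.3]),tab=([320.4,199.6],[339.1,201.7]))
for k,(a,b) in D.items():
    p,f=tri(a,b);print(k,p.round(4),f.round(1))
for k,z in(('micro',0),('wheel',.1155),('index',.054),('mark',.052),('kh',.022)): print(k,z,atz('scene',D[k][0],z)[:2].round(4),atz('top',D[k][1],z)[:2].round(4))
E
```

```text
micro [ 0.5554  0.0284 -0.012 ] [-1.7  0.2  1.8 -1.1]
wheel [ 0.5394 -0.064   0.1168] [ 0.5 -0.1 -0.6  0.3]
index [0.5093 0.0389 0.0313] [ 0.6 -0.1 -0.6  0.4]
kh [0.5362 0.0962 0.028 ] [-0.6  0.1  0.6 -0.4]
mark [0.4989 0.0602 0.0363] [-0.4  0.1  0.4 -0.3]
tab [0.5026 0.095  0.1299] [ 0.3 -0.  -0.3  0.2]
micro 0 [0.5489 0.0222] [0.5504 0.0339]
wheel 0.1155 [ 0.5398 -0.0629] [ 0.5404 -0.0656]
index 0.054 [0.4922 0.033 ] [0.5072 0.039 ]
mark 0.052 [0.4882 0.0543] [0.4962 0.062 ]
kh 0.022 [0.5415 0.0975] [0.5361 0.0974]
```

The microtome is centred near (365,225) in scene and (367,188) in top, with a slight yaw. The guard is raised, and the dish, tweezers and pen lie in front. I'll enlarge both views.

Run:
```python
import cv2,numpy as np
a=cv2.imread('pics/scene0.png')[175:285,270:470];b=cv2.imread('pics/top0.png')[140:235,290:450]
a=cv2.resize(a,(760,418),interpolation=cv2.INTER_CUBIC);cv2.imwrite('pics/sc1.png',cv2.resize(a,None,fx=1,fy=1))
cv2.imwrite('pics/tc1.png',cv2.resize(b,None,fx=5,fy=5,interpolation=cv2.INTER_CUBIC))
```

```text
(no output)
```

View pics/tc1.png

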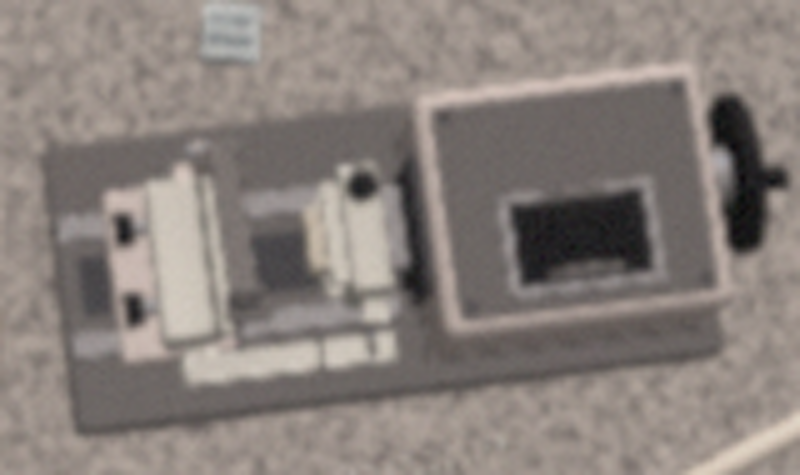

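View pics/sc1.png

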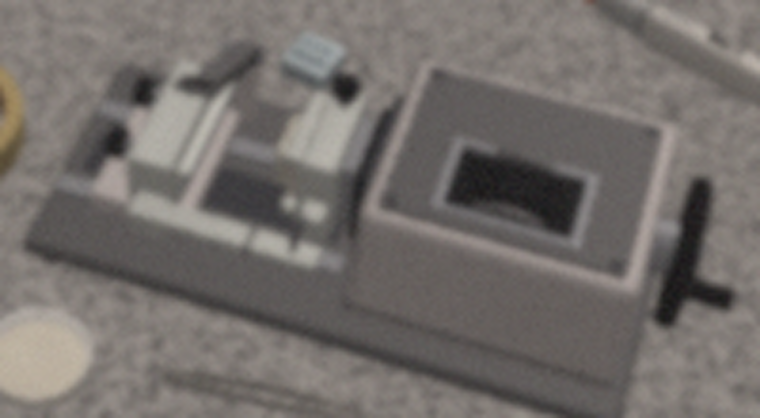

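```bash
cat > fit.py <<'E'
from h import *
T=lambda u:(np.array(u)/5+[290,140]-.4);S=lambda u:(np.array(u)/3.8+[270,175]-.4)
obs=[('top',T((43,147)),(75,165,18)),('top',T((80,432)),(-75,165,18)),('top',T((718,355)),(-75,-165,18)),
('top',T((415,100)),(60,-15,105)),('top',T((695,68)),(60,-155,105)),('top',T((728,298)),(-60,-155,105)),('top',T((455,332)),(-60,-15,105)),
('scene',S((430,65)),(60,-15,105)),('scene',S((675,128)),(60,-155,105)),('scene',S((632,285)),(-60,-155,105)),('scene',S((368,205)),(-60,-15,105)),('scene',S((30,240)),(-75,165,18))]
def w(P,m):
    c,s=np.cos(P[2]),np.sin(P[2]);m=np.array(m)/1000.;return np.array([P[0]+c*m[0]-s*m[1],P[1]+s*m[0]+c*m[1],m[2]])
def f(P): return np.concatenate([proj(n,w(P,m))-u for n,u,m in obs])
def inv(P,p):
    c,s=np.cos(P[2]),np.sin(P[2]);d=np.array(p)[:2]-P[:2];return np.array([c*d[0]+s*d[1],-s*d[0]+c*d[1]])*1000
E
python3 - <<'E'
from fit import *
s=least_squares(f,[.55,.03,.1],loss='soft_l1');P=s.x;print(P.round(4));print(f(P).reshape(-1,2).round(1).tolist())
np.save('P.npy',P)
for nm,z in(('mark',.052),('index',.054)):
    a=S((248,240)) if nm=='mark' else S((296,243)); b=T((322,350)) if nm=='mark' else T((375,343))
    print(nm,inv(P,atz('scene',a,z)),inv(P,atz('top',b,z)))
print('wheel',w(P,(-20,-85,115.5)), 'nn',inv(P,tri([404.6,222.8],[407.5,188.1])[0]),'kh nn',inv(P,[.5362,.0962]),'tab',inv(P,[.5026,.095]))
E
```

```text
[0.5524 0.0223 0.1433]
[[-0.3, -0.7], [-0.6, 0.7], [2.3, -0.2], [-0.4, -1.9], [1.8, -2.6], [3.2, 0.8], [-1.3, 1.3], [-1.6, -4.6], [2.9, -2.6], [2.7, 2.3], [-2.7, 1.3], [-2.4, -0.6]]
mark [-57.159462    41.11772469] [-51.6165367   40.33273825]
index [-51.4726782   16.77468575] [-51.64582605  14.34096948]
wheel [ 0.544754   -0.06463591  0.1155    ] nn [-25.23202449 -83.58712473] kh nn [-5.50123889 75.40931467] tab [-38.92830259  79.01921945]
```

Run:
```python
from fit import *
def g(Q):
    r=[]
    for n,u,m in obs:
        m=np.array(m,float)
        if m[2]>50: m=np.array([m[0]*Q[3],-85+(m[1]+85)*Q[4],m[2]])
        r.append(proj(n,w(Q,m))-u)
    return np.concatenate(r)
s=least_squares(g,[.55,.03,.1,1,1],loss='soft_l1');P=s.x;print(P.round(4));print(g(P).reshape(-1,2).round(1).tolist())
np.save('P.npy',P)
for nm,z in(('mark',.052),('index',.054)):
    a=S((248,240)) if nm=='mark' else S((296,243)); b=T((322,350)) if nm=='mark' else T((375,343))
    print(nm,inv(P,atz('scene',a,z)),inv(P,atz('top',b,z)))
print('wheel',w(P,(-20,-85,115.5)), 'nn',inv(P,tri([404.6,222.8],[407.5,188.1])[0]),'kh nn',inv(P,[.5362,.0962]),'tab',inv(P,[.5026,.095]))
```

```text
[0.5513 0.0226 0.1395 0.916  0.9336]
[[-0.3, -0.5], [-0.9, 0.9], [2.1, 0.5], [1.8, 0.4], [0.2, 0.3], [0.7, -0.4], [0.2, -0.5], [-0.3, -2.0], [-0.1, -0.9], [0.1, 0.0], [0.0, 0.4], [-2.8, -0.6]]
mark [-56.28964514  40.52556223] [-50.74382535  39.76129308]
index [-50.51194034  16.20394259] [-50.67599311  13.76959632]
wheel [ 0.54336329 -0.06437437  0.1155    ] nn [-23.89645583 -84.05911589] kh nn [-4.75991733 75.00993999] tab [-38.20023651  78.49491532]
```

```bash
cat >> fit.py <<'E'
P=np.load('P.npy') if __import__('os').path.exists('P.npy') else None
YAW0=None
def goal(m,yawturn=True):
    """tool-frame fractions to reach microtome point m (mm) with tool x along microtome +y, pointing down"""
    o=state();q=o['tool_rot'];Rc=R.from_quat([q[1],q[2],q[3],q[0]]);t=w(P,m)
    d=Rc.inv().apply(t-np.array(o['eef_pos']))/.2
    xa=np.array([-np.sin(P[2]),np.cos(P[2]),0]);za=np.array([0,0,-1.]);Rt=R.from_matrix(np.c_[xa,np.cross(za,xa),za])
    print('world',t.round(4),'shift',d.round(3),'turn',((Rc.inv()*Rt).as_rotvec()/np.pi).round(3),'at m',inv(P,o['eef_pos']).round(1))
E
python3 -c "
from fit import *
goal((-41,77,190))"
```

```text
t 0.7 p [0.2058 0.6429 0.2313] q [-0.      0.1543  0.988   0.    ] F [-0.05  0.62  0.07] g 0.9982364238851487
world [0.5    0.0931 0.19  ] shift [-2.239 -2.169  0.206] turn [ 0.    -0.     0.357] at m [-255.9  662.3]
```

>>> {"op": "jog_arm", "data": {
  "plan": [
    {"x": -0.2, "y": -0.2},
    {"x": -0.4, "y": -0.39},
    {"x": -0.55, "y": -0.54},
    {"x": -0.7, "y": -0.68},
    {"x": -0.85, "y": -0.83},
    {"x": -1, "y": -0.97}
  ],
  "hand": -1
}}

```text
invalid input at $.plan[0]: expected keys x, y, z, wx, wy, wz
```

>>> {"op": "jog_arm", "data": {
  "plan": [
    {"x": -0.15, "y": -0.15},
    {"x": -0.3, "y": -0.3},
    {"x": -0.45, "y": -0.44},
    {"x": -0.6, "y": -0.58},
    {"x": -0.75, "y": -0.73},
    {"x": -0.88, "y": -0.85}
  ]
}}

```text
invalid input at $.plan[0]: expected keys x, y, z, wx, wy, wz
```

```bash
python3 -c "
from fit import *
goal((-41,77,190))"
```

```text
t 0.7 p [0.2058 0.6429 0.2313] q [-0.      0.1543  0.988   0.    ] F [-0.05  0.62  0.07] g 0.9982364238851487
world [0.5    0.0931 0.19  ] shift [-2.239 -2.169  0.206] turn [ 0.    -0.     0.357] at m [-255.9  662.3]
```

>>> {"op": "jog_arm", "data": {
  "plan": [
    {"x": -0.2, "y": -0.2, "z": 0, "wx": 0, "wy": 0, "wz": 0},
    {"x": -0.4, "y": -0.39, "z": 0, "wx": 0, "wy": 0, "wz": 0},
    {"x": -0.6, "y": -0.58, "z": 0, "wx": 0, "wy": 0, "wz": 0},
    {"x": -0.75, "y": -0.73, "z": 0, "wx": 0, "wy": 0, "wz": 0},
    {"x": -0.9, "y": -0.87, "z": 0, "wx": 0, "wy": 0, "wz": 0},
    {"x": -1, "y": -0.97, "z": 0, "wx": 0, "wy": 0, "wz": 0},
    {"x": -1, "y": -0.97, "z": 0, "wx": 0, "wy": 0, "wz": 0}
  ],
  "hand": -1
}}

```text
t: 1.28
eef_pos: [0.3391, 0.3932, 0.2315]
tool_rot: [0.0, 0.156, 0.988, -0.0]
contact_force: [0.2, -0.4, -0.5]
gripper_width: 0.011
```

```bash
python3 -c "
from fit import *
goal((-41,77,190))"
```

```text
t 1.2833 p [0.3391 0.3932 0.2315] q [ 4.000e-04  1.560e-01  9.878e-01 -3.000e-04] F [ 0.21 -0.38 -0.52] g 0.01122731769647907
world [0.5    0.0931 0.19  ] shift [-1.227 -1.179  0.209] turn [0.    0.    0.356] at m [-158.6  396.5]
```

>>> {"op": "jog_arm", "data": {
  "plan": [
    {"x": -0.15, "y": -0.15, "z": 0, "wx": 0, "wy": 0, "wz": 0.04},
    {"x": -0.3, "y": -0.29, "z": 0, "wx": 0, "wy": 0, "wz": 0.08},
    {"x": -0.45, "y": -0.43, "z": 0, "wx": 0, "wy": 0, "wz": 0.12},
    {"x": -0.6, "y": -0.58, "z": 0, "wx": 0, "wy": 0, "wz": 0.16},
    {"x": -0.75, "y": -0.72, "z": 0, "wx": 0, "wy": 0, "wz": 0.2},
    {"x": -0.85, "y": -0.82, "z": 0, "wx": 0, "wy": 0, "wz": 0.24},
    {"x": -0.95, "y": -0.91, "z": 0, "wx": 0, "wy": 0, "wz": 0.28},
    {"x": -1, "y": -0.96, "z": 0, "wx": 0, "wy": 0, "wz": 0.32},
    {"x": -1, "y": -0.96, "z": 0, "wx": 0, "wy": 0, "wz": 0.356},
    {"x": -1, "y": -0.96, "z": 0, "wx": 0, "wy": 0, "wz": 0.356}
  ]
}}

```text
t: 2.12
eef_pos: [0.4708, 0.1478, 0.232]
tool_rot: [0.001, 0.659, 0.752, 0.0]
contact_force: [0.4, 0.5, 0.3]
gripper_width: 0.002
```

```bash
python3 -c "
from fit import *
goal((-41,77,160))"
```

```text
t 2.1167 p [0.4708 0.1478 0.232 ] q [6.000e-04 6.589e-01 7.523e-01 2.000e-04] F [0.42 0.49 0.31] g 0.0024608456340630357
world [0.5    0.0931 0.16  ] shift [-0.29   0.109  0.361] turn [ 0.     0.    -0.002] at m [-62.4 135.2]
```

>>> {"op": "jog_arm", "data": {
  "plan": [
    {"x": -0.15, "y": 0.06, "z": 0.1, "wx": 0, "wy": 0, "wz": 0},
    {"x": -0.29, "y": 0.11, "z": 0.2, "wx": 0, "wy": 0, "wz": 0},
    {"x": -0.29, "y": 0.11, "z": 0.36, "wx": 0, "wy": 0, "wz": 0},
    {"x": -0.29, "y": 0.11, "z": 0.36, "wx": 0, "wy": 0, "wz": 0}
  ]
}}

```text
t: 2.45
eef_pos: [0.4975, 0.0916, 0.1558]
tool_rot: [-0.001, 0.658, 0.753, -0.003]
contact_force: [-1.3, 0.8, 0.3]
gripper_width: 0.0
```

Run:
```python
from fit import *
goal((-41,77,140))
a=cams.read_camera('scene')[:,:,::-1][170:280,270:400];b=cams.read_camera('top')[:,:,::-1][150:240,290:420]
a=cv2.resize(a,None,fx=5,fy=5,interpolation=3);b=cv2.resize(b,None,fx=5,fy=5,interpolation=3)
o=monitor.get_obs()
print([(proj(n,o['eef_pos']).round(1)).tolist() for n in('scene','top')])
cv2.imwrite('pics/tab1.png',cv2.resize(np.vstack([a,b]),None,fx=.6,fy=.6,interpolation=cv2.INTER_AREA))
```

```text
t 2.45 p [0.4975 0.0916 0.1558] q [-0.0009  0.658   0.753  -0.0032] F [-1.32  0.78  0.26] g 0.00042755358330795083
world [0.5    0.0931 0.14  ] shift [0.006 0.014 0.079] turn [-0.002  0.001 -0.002] at m [-43.7  75.8]
[[320.7, 189.9], [339.7, 201.5]]
```

View pics/tab1.png

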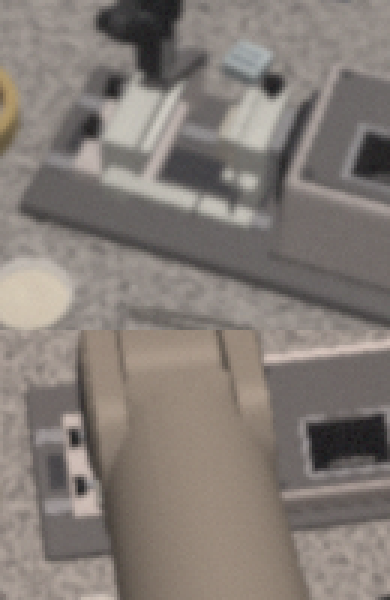

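The closed fingertip hangs straight above the tab: the tip is near (321,195) in scene, and the arm hides it in top. Pressing along the guard's arc.

>>> {"op": "jog_arm", "data": {
  "plan": [
    {"x": 0.006, "y": 0, "z": 0.05, "wx": 0, "wy": 0, "wz": 0},
    {"x": 0.006, "y": 0, "z": 0.1, "wx": 0, "wy": 0, "wz": 0},
    {"x": 0.006, "y": 0, "z": 0.14, "wx": 0, "wy": 0, "wz": 0},
    {"x": 0.006, "y": -0.01, "z": 0.17, "wx": 0, "wy": 0, "wz": 0},
    {"x": 0.006, "y": -0.015, "z": 0.2, "wx": 0, "wy": 0, "wz": 0},
    {"x": 0.006, "y": -0.024, "z": 0.225, "wx": 0, "wy": 0, "wz": 0},
    {"x": 0.006, "y": -0.032, "z": 0.247, "wx": 0, "wy": 0, "wz": 0},
    {"x": 0.006, "y": -0.04, "z": 0.275, "wx": 0, "wy": 0, "wz": 0},
    {"x": 0.006, "y": -0.045, "z": 0.298, "wx": 0, "wy": 0, "wz": 0},
    {"x": 0.006, "y": -0.048, "z": 0.32, "wx": 0, "wy": 0, "wz": 0},
    {"x": 0.006, "y": -0.048, "z": 0.32, "wx": 0, "wy": 0, "wz": 0}
  ]
}}

```text
t: 3.47
eef_pos: [0.489, 0.0934, 0.0948]
tool_rot: [-0.0, 0.658, 0.753, -0.002]
contact_force: [0.1, -0.0, 0.0]
gripper_width: -0.001
```

>>> {"op": "jog_arm", "data": {
  "plan": [
    {"x": 0, "y": 0, "z": 0.02, "wx": 0, "wy": 0, "wz": 0},
    {"x": 0, "y": -0.003, "z": 0.03, "wx": 0, "wy": 0, "wz": 0},
    {"x": 0, "y": -0.003, "z": 0.04, "wx": 0, "wy": 0, "wz": 0}
  ]
}}

```text
t: 3.72
eef_pos: [0.4883, 0.0932, 0.0866]
tool_rot: [-0.0, 0.658, 0.753, -0.002]
contact_force: [-0.1, 0.3, -0.1]
gripper_width: -0.002
```

Run:
```python
from fit import *
goal((-54,77,86))
snap('scene','tab2.png',(285,165,100,85),6)
```

```text
t 3.7167 p [0.4883 0.0932 0.0866] q [-4.000e-04  6.576e-01  7.534e-01 -1.600e-03] F [-0.11  0.31 -0.09] g -0.0024462975336069707
world [0.4872 0.0913 0.086 ] shift [-0.009 -0.007  0.003] turn [-0.001  0.    -0.001] at m [-52.6  78.7]
```

View pics/tab2.png

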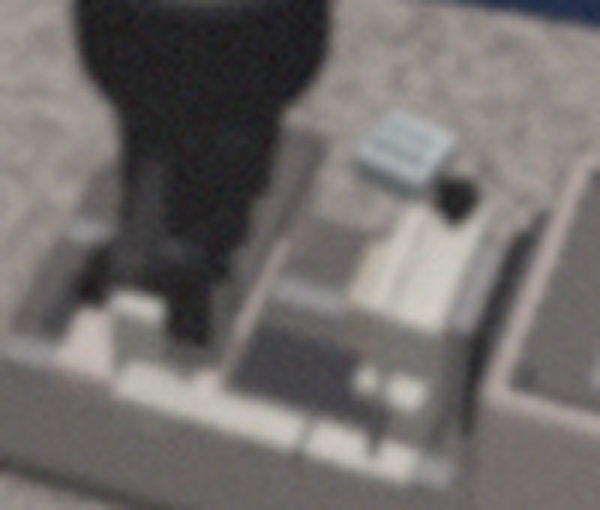

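The fingertip is low at the knife's near end and the channel seems to be down behind it, though it is partly hidden. I'll press on until the force shows the hard stop.

>>> {"op": "jog_arm", "data": {
  "plan": [
    {"x": -0.004, "y": -0.004, "z": 0.006, "wx": 0, "wy": 0, "wz": 0},
    {"x": -0.004, "y": -0.004, "z": 0.012, "wx": 0, "wy": 0, "wz": 0},
    {"x": -0.004, "y": -0.004, "z": 0.016, "wx": 0, "wy": 0, "wz": 0},
    {"x": -0.004, "y": -0.004, "z": 0.016, "wx": 0, "wy": 0, "wz": 0}
  ]
}}

```text
t: 4.1
eef_pos: [0.4882, 0.093, 0.0851]
tool_rot: [-0.001, 0.658, 0.753, -0.001]
contact_force: [-7.1, 0.1, 24.4]
gripper_width: 0.0
```

That is 24 N at z≈0.085, which is the hard stop. Lift off and look.

>>> {"op": "jog_arm", "data": {
  "plan": [
    {"x": 0, "y": 0, "z": -0.05, "wx": 0, "wy": 0, "wz": 0},
    {"x": 0, "y": 0, "z": -0.2, "wx": 0, "wy": 0, "wz": 0},
    {"x": 0, "y": 0, "z": -0.35, "wx": 0, "wy": 0, "wz": 0},
    {"x": -0.2, "y": 0.05, "z": -0.4, "wx": 0, "wy": 0, "wz": 0},
    {"x": -0.4, "y": 0.08, "z": -0.4, "wx": 0, "wy": 0, "wz": 0},
    {"x": -0.6, "y": 0.12, "z": -0.4, "wx": 0, "wy": 0, "wz": 0},
    {"x": -0.8, "y": 0.16, "z": -0.4, "wx": 0, "wy": 0, "wz": 0},
    {"x": -0.9, "y": 0.16, "z": -0.4, "wx": 0, "wy": 0, "wz": 0},
    {"x": -0.9, "y": 0.16, "z": -0.4, "wx": 0, "wy": 0, "wz": 0}
  ]
}}

```text
t: 4.85
eef_pos: [0.5448, -0.0875, 0.1655]
tool_rot: [0.001, 0.661, 0.751, -0.001]
contact_force: [-0.3, 0.0, 0.2]
gripper_width: 0.003
```

Run:
```python
from fit import *
goal((-22,-102,130))
a=cams.read_camera('scene')[:,:,::-1];b=cams.read_camera('top')[:,:,::-1]
cv2.imwrite('pics/s3.png',a);cv2.imwrite('pics/t3.png',b)
a=cv2.resize(a[175:265,285:375],None,fx=4.4,fy=4.4,interpolation=3);b=cv2.resize(b[160:250,310:400],None,fx=4.4,fy=4.4,interpolation=3)
cv2.imwrite('pics/st3.png',np.hstack([a,b]))
for n in('scene','top'):
    for k in('index','gauge_mark','guard_tab','wheel_top'):
        r=finder.place_of(n,k)[:2];print(n,k,[(np.round(a['location'],1).tolist(),round(a['confidence'],2)) for a in r])
```

```text
t 4.85 p [ 0.5448 -0.0875  0.1655] q [ 7.000e-04  6.606e-01  7.507e-01 -1.300e-03] F [-0.31  0.02  0.15] g 0.0030937699610506368
world [ 0.5437 -0.0815  0.13  ] shift [ 0.031 -0.001  0.177] turn [-0.     0.001 -0.004] at m [ -21.8 -108.1]
scene index [([344.7, 241.4], 0.63)]
scene gauge_mark [([333.5, 237.4], 0.87)]
scene guard_tab [([317.2, 225.0], 0.58)]
scene wheel_top [([405.8, 221.3], 0.75)]
top index [([362.1, 209.5], 0.91), ([406.9, 187.6], 0.62)]
top gauge_mark [([349.8, 208.0], 0.96)]
top guard_tab [([339.0, 211.7], 0.85)]
top wheel_top [([407.1, 187.4], 0.8), ([339.1, 211.4], 0.59)]
```

View pics/st3.png

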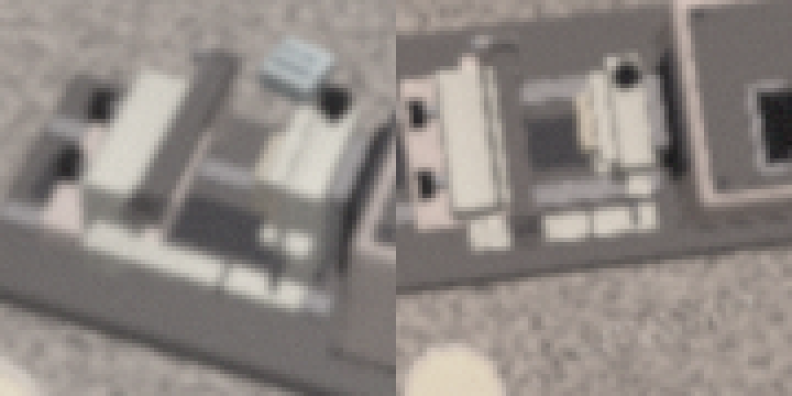

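The guard lies closed along the blade. In scene the line is at about (337,237) and the index at (348,238); in top they are (354,211) and (365,209), a gap of about 26 mm. Next is the wheel.

>>> {"op": "jog_arm", "data": {
  "plan": [
    {"x": 0.035, "y": 0, "z": 0.08, "wx": 0, "wy": 0, "wz": 0},
    {"x": 0.035, "y": 0, "z": 0.16, "wx": 0, "wy": 0, "wz": 0},
    {"x": 0.035, "y": 0, "z": 0.22, "wx": 0, "wy": 0, "wz": 0},
    {"x": 0.035, "y": 0, "z": 0.24, "wx": 0, "wy": 0, "wz": 0},
    {"x": 0.035, "y": 0, "z": 0.24, "wx": 0, "wy": 0, "wz": 0}
  ]
}}

```text
t: 5.77
eef_pos: [0.5428, -0.0732, 0.1161]
tool_rot: [-0.002, 0.657, 0.754, -0.001]
contact_force: [-0.2, -1.1, 0.6]
gripper_width: -0.003
```

>>> {"op": "jog_arm", "data": {
  "plan": [
    {"x": 0, "y": 0, "z": 0.004, "wx": 0, "wy": 0, "wz": 0},
    {"x": 0, "y": 0, "z": 0.006, "wx": 0, "wy": 0, "wz": 0},
    {"x": 0, "y": 0, "z": 0.006, "wx": 0, "wy": 0, "wz": 0}
  ]
}}

```text
t: 6.02
eef_pos: [0.5432, -0.0734, 0.1154]
tool_rot: [-0.001, 0.657, 0.754, -0.001]
contact_force: [-0.6, 0.8, -0.0]
gripper_width: 0.002
```

>>> {"op": "jog_arm", "data": {
  "plan": [
    {"x": -0.03, "y": 0, "z": 0.0, "wx": 0, "wy": 0, "wz": 0},
    {"x": -0.03, "y": 0, "z": 0.004, "wx": 0, "wy": 0, "wz": 0},
    {"x": -0.03, "y": 0, "z": 0.004, "wx": 0, "wy": 0, "wz": 0}
  ]
}}

```text
t: 6.27
eef_pos: [0.5441, -0.08, 0.1149]
tool_rot: [-0.001, 0.658, 0.753, -0.001]
contact_force: [-0.2, -0.3, 0.3]
gripper_width: -0.0
```

>>> {"op": "jog_arm", "data": {
  "plan": [
    {"x": 0, "y": 0, "z": 0.003, "wx": 0, "wy": 0, "wz": 0},
    {"x": 0, "y": 0, "z": 0.003, "wx": 0, "wy": 0, "wz": 0}
  ]
}}

```text
t: 6.43
eef_pos: [0.5441, -0.0801, 0.1143]
tool_rot: [-0.001, 0.658, 0.753, -0.001]
contact_force: [0.0, 0.3, 0.7]
gripper_width: -0.002
```

```bash
python3 -c "
from fit import *
goal((-20,-100,115))"
```

```text
t 6.4333 p [ 0.5441 -0.0801  0.1143] q [-0.0009  0.6576  0.7534 -0.0008] F [0.04 0.33 0.66] g -0.0023505312844157925
world [ 0.5454 -0.0792  0.115 ] shift [ 0.004  0.007 -0.004] turn [-0.001 -0.    -0.001] at m [ -21.5 -100.7]
```

>>> {"op": "jog_arm", "data": {
  "plan": [
    {"x": 0.002, "y": 0.005, "z": 0.004, "wx": 0, "wy": 0, "wz": 0},
    {"x": 0.002, "y": 0.005, "z": 0.004, "wx": 0, "wy": 0, "wz": 0}
  ]
}}

```text
t: 6.6
eef_pos: [0.545, -0.08, 0.1136]
tool_rot: [-0.001, 0.658, 0.753, -0.001]
contact_force: [-0.4, -1.3, 2.5]
gripper_width: 0.0
```

>>> {"op": "jog_arm", "data": {
  "plan": [
    {"x": 0, "y": 0, "z": 0.004, "wx": 0, "wy": 0, "wz": 0},
    {"x": 0, "y": 0, "z": 0.004, "wx": 0, "wy": 0, "wz": 0}
  ]
}}

```text
t: 6.77
eef_pos: [0.5453, -0.0803, 0.1132]
tool_rot: [-0.001, 0.658, 0.753, -0.001]
contact_force: [-2.4, -0.7, 5.5]
gripper_width: 0.003
```

>>> {"op": "jog_arm", "data": {
  "plan": [
    {"x": 0.015, "y": 0, "z": 0.0, "wx": 0, "wy": 0, "wz": 0},
    {"x": 0.03, "y": 0, "z": 0.0, "wx": 0, "wy": 0, "wz": 0},
    {"x": 0.04, "y": 0, "z": 0.0, "wx": 0, "wy": 0, "wz": 0},
    {"x": 0.04, "y": 0, "z": 0.0, "wx": 0, "wy": 0, "wz": 0}
  ]
}}

```text
t: 7.1
eef_pos: [0.5445, -0.0737, 0.1145]
tool_rot: [0.0, 0.658, 0.753, -0.001]
contact_force: [-4.4, -2.9, 13.3]
gripper_width: -0.003
```

>>> {"op": "jog_arm", "data": {
  "plan": [
    {"x": 0.025, "y": 0, "z": -0.0025, "wx": 0, "wy": 0, "wz": 0},
    {"x": 0.045, "y": 0, "z": -0.003, "wx": 0, "wy": 0, "wz": 0},
    {"x": 0.065, "y": 0, "z": -0.0025, "wx": 0, "wy": 0, "wz": 0}
  ]
}}

```text
t: 7.35
eef_pos: [0.5431, -0.0604, 0.1153]
tool_rot: [0.0, 0.658, 0.753, -0.001]
contact_force: [-2.5, -1.4, 8.3]
gripper_width: 0.0
```

Run:
```python
from fit import *
goal((-20,-85,115))
for n in('scene','top'):
    im=cams.read_camera(n);cv2.imwrite(f'pics/{n}4.png',im[:,:,::-1])
    for k in('index','gauge_mark'):
        print(n,k,[np.round(a['location'],1).tolist() for a in finder.place_of(n,k)[:1]])
```

```text
t 7.35 p [ 0.5431 -0.0604  0.1153] q [ 4.00e-04  6.58e-01  7.53e-01 -7.00e-04] F [-2.48 -1.4   8.28] g 0.0003135559881714079
world [ 0.5434 -0.0644  0.115 ] shift [-0.02  -0.001  0.001] turn [-0.     0.    -0.002] at m [-19.7 -81.1]
scene index [[345.1, 241.4]]
scene gauge_mark [[333.7, 239.8]]
top index [[361.3, 206.8]]
top gauge_mark [[354.2, 208.4]]
```

>>> {"op": "jog_arm", "data": {
  "plan": [
    {"x": 0.02, "y": 0, "z": 0.004, "wx": 0, "wy": 0, "wz": 0},
    {"x": 0.04, "y": 0, "z": 0.0075, "wx": 0, "wy": 0, "wz": 0},
    {"x": 0.06, "y": 0, "z": 0.0125, "wx": 0, "wy": 0, "wz": 0}
  ]
}}

```text
t: 7.9
eef_pos: [0.5411, -0.0466, 0.1131]
tool_rot: [-0.001, 0.657, 0.754, -0.0]
contact_force: [-3.0, 1.1, 9.0]
gripper_width: -0.001
```

>>> {"op": "jog_arm", "data": {
  "plan": [
    {"x": 0, "y": 0, "z": -0.05, "wx": 0, "wy": 0, "wz": 0},
    {"x": -0.1, "y": 0, "z": -0.05, "wx": 0, "wy": 0, "wz": 0},
    {"x": -0.17, "y": 0, "z": -0.05, "wx": 0, "wy": 0, "wz": 0},
    {"x": -0.17, "y": 0, "z": -0.05, "wx": 0, "wy": 0, "wz": 0}
  ]
}}

```text
t: 8.23
eef_pos: [0.5461, -0.0829, 0.1237]
tool_rot: [0.0, 0.659, 0.753, -0.0]
contact_force: [-0.2, -0.9, -0.2]
gripper_width: -0.002
```

```bash
cat >> fit.py <<'E'
def strip(n,xm,z,y0=-10,y1=80,st=.25,half=2):
    im=cams.read_camera(n).astype(np.float32).mean(2)
    ys=np.arange(y0,y1,st);acc=[]
    for dx in np.linspace(-half,half,5):
        uv=np.array([proj(n,w(P,(xm+dx,y,z))) for y in ys],np.float32)
        acc.append(cv2.remap(im,uv[:,:1],uv[:,1:],cv2.INTER_CUBIC)[:,0])
    return ys,np.mean(acc,0)
def rect(n,fn,z=52,s=8,yr=(-5,75),xr=(-80,-30)):
    """rectified plane z of microtome frame: columns = y from yr[0], rows = x from far to near; s px/mm"""
    im=cams.read_camera(n)
    src=np.float32([proj(n,w(P,(x,y,z))) for x,y in((xr[1],yr[0]),(xr[1],yr[1]),(xr[0],yr[1]),(xr[0],yr[0]))])
    W,H=int((yr[1]-yr[0])*s),int((xr[1]-xr[0])*s)
    M=cv2.getPerspectiveTransform(src,np.float32([(0,0),(W,0),(W,H),(0,H)]))
    return cv2.warpPerspective(im,M,(W,H),flags=cv2.INTER_CUBIC)[:,:,::-1]
E
python3 - <<'E'
from fit import *
goal((-20,-101,116))
im=np.vstack([rect('scene',0,s=5.5),rect('top',0,s=5.5)])
for k in range(0,80,10): cv2.line(im,(int(k*5.5),0),(int(k*5.5),8),(0,0,255),1)
cv2.imwrite('pics/rect1.png',im)
E
```

```text
t 8.2333 p [ 0.5461 -0.0829  0.1237] q [ 2.000e-04  6.585e-01  7.526e-01 -5.000e-04] F [-0.2  -0.94 -0.2 ] g -0.0019306810018409678
world [ 0.5456 -0.0802  0.116 ] shift [ 0.014 -0.001  0.039] turn [-0.     0.    -0.002] at m [ -19.9 -103.8]
```

View pics/rect1.png

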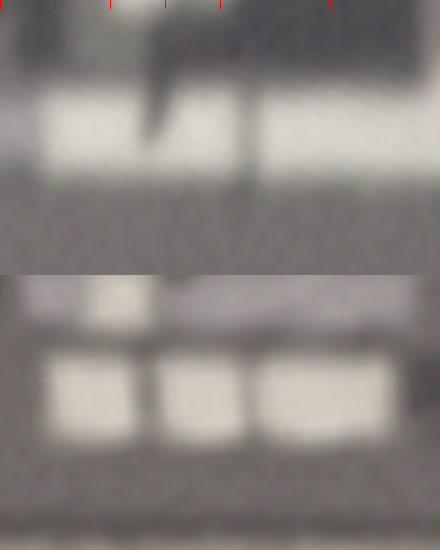

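Rectified views: scene has the line at y=39.9 mm and the index at 22.3; top has 40.1 and 21.5. The first stroke moved the head about 7 mm, leaving about 18 mm, so two more strokes follow.

>>> {"op": "jog_arm", "data": {
  "plan": [
    {"x": 0.014, "y": 0, "z": 0.03, "wx": 0, "wy": 0, "wz": 0},
    {"x": 0.014, "y": 0, "z": 0.0545, "wx": 0, "wy": 0, "wz": 0},
    {"x": 0.039, "y": 0, "z": 0.0485, "wx": 0, "wy": 0, "wz": 0},
    {"x": 0.064, "y": 0, "z": 0.0445, "wx": 0, "wy": 0, "wz": 0},
    {"x": 0.089, "y": 0, "z": 0.043, "wx": 0, "wy": 0, "wz": 0},
    {"x": 0.114, "y": 0, "z": 0.0437, "wx": 0, "wy": 0, "wz": 0},
    {"x": 0.139, "y": 0, "z": 0.0465, "wx": 0, "wy": 0, "wz": 0},
    {"x": 0.164, "y": 0, "z": 0.0517, "wx": 0, "wy": 0, "wz": 0},
    {"x": 0.174, "y": 0, "z": 0.0545, "wx": 0, "wy": 0, "wz": 0}
  ]
}}

```text
t: 9.08
eef_pos: [0.5412, -0.0431, 0.1128]
tool_rot: [-0.001, 0.657, 0.754, 0.001]
contact_force: [-1.9, 2.7, 9.7]
gripper_width: 0.004
```

>>> {"op": "jog_arm", "data": {
  "plan": [
    {"x": 0, "y": 0, "z": -0.05, "wx": 0, "wy": 0, "wz": 0},
    {"x": -0.1, "y": 0, "z": -0.05, "wx": 0, "wy": 0, "wz": 0},
    {"x": -0.18, "y": 0, "z": -0.05, "wx": 0, "wy": 0, "wz": 0},
    {"x": -0.18, "y": 0, "z": -0.05, "wx": 0, "wy": 0, "wz": 0},
    {"x": -0.18, "y": 0, "z": -0.05, "wx": 0, "wy": 0, "wz": 0}
  ]
}}

```text
t: 9.5
eef_pos: [0.546, -0.0789, 0.1227]
tool_rot: [-0.002, 0.657, 0.754, 0.0]
contact_force: [0.1, 0.1, -0.1]
gripper_width: 0.001
```

```bash
cat >> fit.py <<'E'
def gap():
    for n,xr in(('scene',(-58,-53)),('top',(-57,-51))):
        im=rect(n,0,s=10,xr=xr).astype(float).mean(2)[:, :].mean(0)
        y=np.arange(len(im))/10-5; sm=cv2.GaussianBlur(im[None],(0,0),4)[0]
        from scipy.signal import find_peaks
        pk,pr=find_peaks(-sm,prominence=6)
        out=[]
        for p,q in zip(pk,pr['prominences']):
            c=np.arange(max(p-25,0),min(p+26,len(sm)));wt=np.clip(sm[c].max()*.95-sm[c],0,None);out.append((round(float((y[c]*wt).sum()/wt.sum()),2),round(float(y[p]),1),round(float(q))))
        print(n,out)
E
python3 - <<'E'
from fit import *
goal((-20,-101,124))
gap()
E
```

```text
t 9.5 p [ 0.546  -0.0789  0.1227] q [-1.600e-03  6.572e-01  7.537e-01  4.000e-04] F [ 0.07  0.06 -0.11] g 0.0005813331974384597
world [ 0.5456 -0.0802  0.124 ] shift [-0.006 -0.003 -0.006] turn [-0.    -0.001 -0.001] at m [-19.4 -99.7]
scene [(29.86, 29.9, 31), (40.16, 40.2, 42)]
top [(28.76, 28.7, 56), (40.66, 40.6, 39)]
```

>>> {"op": "jog_arm", "data": {
  "plan": [
    {"x": 0.0035, "y": 0, "z": 0.03, "wx": 0, "wy": 0, "wz": 0},
    {"x": 0.0035, "y": 0, "z": 0.0467, "wx": 0, "wy": 0, "wz": 0},
    {"x": 0.0285, "y": 0, "z": 0.0415, "wx": 0, "wy": 0, "wz": 0},
    {"x": 0.0535, "y": 0, "z": 0.0387, "wx": 0, "wy": 0, "wz": 0},
    {"x": 0.0785, "y": 0, "z": 0.038, "wx": 0, "wy": 0, "wz": 0},
    {"x": 0.1035, "y": 0, "z": 0.0395, "wx": 0, "wy": 0, "wz": 0},
    {"x": 0.1285, "y": 0, "z": 0.0435, "wx": 0, "wy": 0, "wz": 0},
    {"x": 0.1485, "y": 0, "z": 0.048, "wx": 0, "wy": 0, "wz": 0}
  ]
}}

```text
t: 10.27
eef_pos: [0.5422, -0.0472, 0.114]
tool_rot: [-0.002, 0.656, 0.755, 0.001]
contact_force: [-3.7, 0.8, 14.3]
gripper_width: -0.002
```

>>> {"op": "jog_arm", "data": {
  "plan": [
    {"x": 0, "y": 0, "z": -0.05, "wx": 0, "wy": 0, "wz": 0},
    {"x": -0.1, "y": 0, "z": -0.05, "wx": 0, "wy": 0, "wz": 0},
    {"x": -0.15, "y": 0, "z": -0.05, "wx": 0, "wy": 0, "wz": 0},
    {"x": -0.15, "y": 0, "z": -0.05, "wx": 0, "wy": 0, "wz": 0},
    {"x": -0.15, "y": 0, "z": -0.05, "wx": 0, "wy": 0, "wz": 0}
  ]
}}

```text
t: 10.68
eef_pos: [0.546, -0.0773, 0.1236]
tool_rot: [-0.002, 0.657, 0.754, 0.001]
contact_force: [-0.4, 0.2, -1.1]
gripper_width: -0.0
```

Run:
```python
from fit import *
goal((-20,-95,122))
gap()
im=np.vstack([rect('scene',0,s=7),rect('top',0,s=7)]);cv2.imwrite('pics/rect2.png',im)
```

```text
t 10.6833 p [ 0.546  -0.0773  0.1236] q [-0.0021  0.6567  0.7541  0.0009] F [-0.39  0.22 -1.09] g -0.00035376855246507593
world [ 0.5448 -0.0743  0.122 ] shift [ 0.016 -0.004  0.008] turn [-0.    -0.001 -0.001] at m [-19.1 -98.2]
scene [(38.35, 38.3, 69)]
top [(35.05, 35.1, 57), (39.52, 39.9, 6)]
```

View pics/rect2.png

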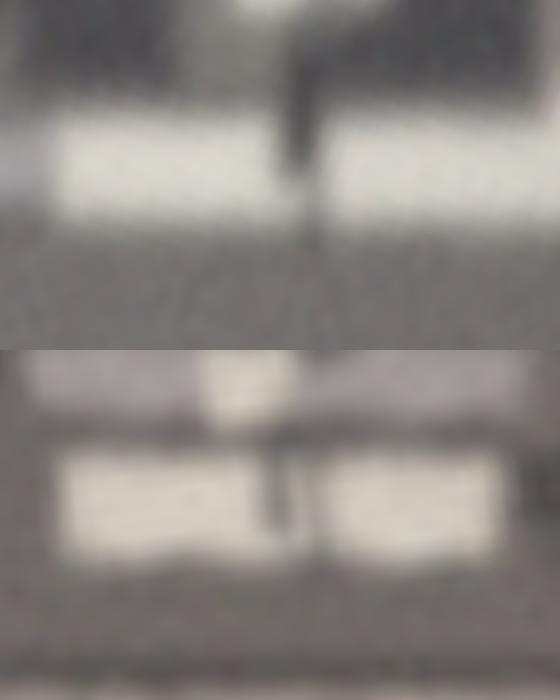

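>>> {"op": "jog_arm", "data": {
  "plan": [
    {"x": 0.026, "y": 0, "z": 0.02, "wx": 0, "wy": 0, "wz": 0},
    {"x": 0.026, "y": 0, "z": 0.035, "wx": 0, "wy": 0, "wz": 0},
    {"x": 0.026, "y": 0, "z": 0.0455, "wx": 0, "wy": 0, "wz": 0},
    {"x": 0.026, "y": 0, "z": 0.0455, "wx": 0, "wy": 0, "wz": 0}
  ]
}}

```text
t: 11.22
eef_pos: [0.5456, -0.0707, 0.115]
tool_rot: [-0.002, 0.656, 0.755, 0.001]
contact_force: [-3.2, 1.6, 8.6]
gripper_width: 0.001
```

>>> {"op": "jog_arm", "data": {
  "plan": [
    {"x": 0.02, "y": 0, "z": 0.001, "wx": 0, "wy": 0, "wz": 0},
    {"x": 0.04, "y": 0, "z": 0.0, "wx": 0, "wy": 0, "wz": 0},
    {"x": 0.06, "y": 0, "z": 0.001, "wx": 0, "wy": 0, "wz": 0},
    {"x": 0.075, "y": 0, "z": 0.003, "wx": 0, "wy": 0, "wz": 0},
    {"x": 0.075, "y": 0, "z": 0.003, "wx": 0, "wy": 0, "wz": 0}
  ]
}}

```text
t: 11.63
eef_pos: [0.5434, -0.0553, 0.1151]
tool_rot: [-0.003, 0.655, 0.755, 0.001]
contact_force: [-3.7, 0.2, 10.3]
gripper_width: -0.002
```

Run:
```python
from fit import *
goal((-20,-95,122))
gap()
for n in('scene','top'):
    d=(proj(n,w(P,(-54,40,72)))-proj(n,w(P,(-54,40,52)))); o,_=ray(n,(0,0)); c=inv(P,o);print(n,'cam m',c,o[2],'tan y',(40-c[0+1])/(o[2]*1000-53),'tan x',(-54-c[0])/(o[2]*1000-53))
im=np.vstack([rect('scene',0,s=7),rect('top',0,s=7)]);cv2.imwrite('pics/rect3.png',im)
```

```text
t 11.6333 p [ 0.5434 -0.0553  0.1151] q [-0.0026  0.6553  0.7553  0.0013] F [-3.65  0.24 10.34] g -0.0016029478087808368
world [ 0.5448 -0.0743  0.122 ] shift [-0.095 -0.007 -0.035] turn [-0.    -0.002  0.001] at m [-18.6 -76. ]
scene [(39.34, 39.3, 65)]
top [(38.72, 38.8, 84)]
scene cam m [-591.41885937 -124.84393665] 0.7620903710534043 tan y 0.23247239474560355 tan x 0.7578989664951965
top cam m [-200.85657499  140.01350574] 1.3092974277955995 tan y -0.07960973534141311 tan x 0.11689634296519287
```

View pics/rect3.png

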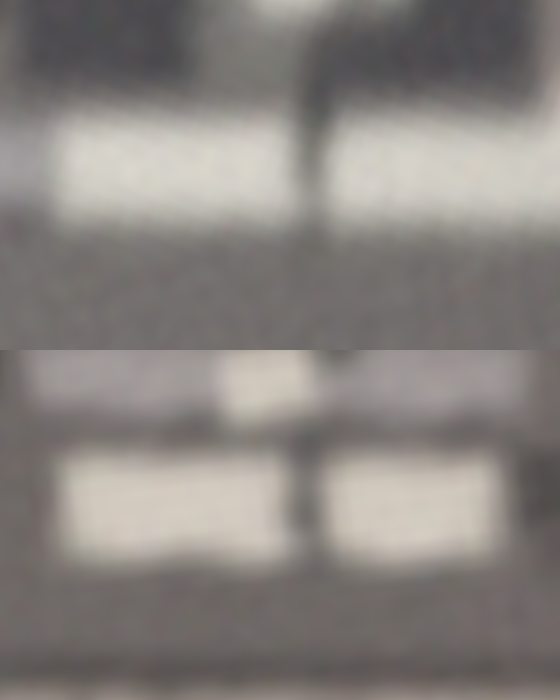

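```bash
cat >> fit.py <<'E'
def rectim(im,n,z,s,yr,xr):
    src=np.float32([proj(n,w(P,(x,y,z))) for x,y in((xr[1],yr[0]),(xr[1],yr[1]),(xr[0],yr[1]),(xr[0],yr[0]))])
    W,H=int((yr[1]-yr[0])*s),int((xr[1]-xr[0])*s)
    M=cv2.getPerspectiveTransform(src,np.float32([(0,0),(W,0),(W,H),(0,H)]))
    return cv2.warpPerspective(im,M,(W,H),flags=cv2.INTER_CUBIC)
def mins(im,n,xr,z=52):
    from scipy.signal import find_peaks
    a=rectim(im,n,z,10,(-5,75),xr).astype(float).mean(2).mean(0);sm=cv2.GaussianBlur(a[None],(0,0),4)[0]
    pk,pr=find_peaks(-sm,prominence=6);o=[]
    for p in pk:
        k=np.arange(p-6,p+7);c=np.polyfit(k-p,sm[k],2);o.append(round((p-c[1]/2/c[0])/10-5,2))
    return o
E
cat > track.py <<'E'
from fit import *
for n,f in(('scene','s3'),('top','t3')):
    a=cv2.imread(f'pics/{f}.png');b=cams.read_camera(n)[:,:,::-1].copy();cv2.imwrite(f'pics/{n}now.png',b)
    for xr in((-58,-53),(-56,-51),(-54,-50)): print(n,'start minima',xr,mins(a,n,xr),'now',mins(b,n,xr))
    for z in(60,85,104):
        for xr,yr in (((-50,30),(5,45)),((-40,25),(8,40))):
            t=rectim(a,n,z,8,yr,xr);B=rectim(b,n,z,8,(0,90),(xr[0]-4,xr[1]+4))
            r=cv2.matchTemplate(B,t,cv2.TM_CCOEFF_NORMED);_,v,_,m=cv2.minMaxLoc(r);print(n,z,'shift',m[0]/8-yr[0],m[1]/8-4,round(v,3))
E
python3 track.py
```

```text
scene start minima (-58, -53) [np.float64(16.75), np.float64(39.95)] now [np.float64(39.29)]
scene start minima (-56, -51) [np.float64(17.12), np.float64(39.9)] now [np.float64(39.33)]
scene start minima (-54, -50) [np.float64(17.41), np.float64(39.92)] now [np.float64(39.42)]
scene 60 shift 22.125 0.125 0.996
scene 60 shift 22.125 0.125 0.995
scene 85 shift 21.25 0.25 0.968
scene 85 shift 21.75 0.25 0.995
scene 104 shift 21.0 0.25 0.935
scene 104 shift 21.25 0.125 0.966
top start minima (-58, -53) [np.float64(15.76), np.float64(40.67)] now [np.float64(39.15)]
top start minima (-56, -51) [np.float64(15.65), np.float64(40.34)] now [np.float64(38.7)]
top start minima (-54, -50) [np.float64(15.61), np.float64(40.19)] now [np.float64(38.57)]
top 60 shift 22.0 0.0 0.991
top 60 shift 22.0 0.125 0.991
top 85 shift 21.625 0.0 0.991
top 85 shift 21.625 0.125 0.993
top 104 shift 21.375 0.0 0.991
top 104 shift 21.375 0.125 0.993
```

Image tracking puts the head shift at about 21.7 mm of a start gap of about 24.1 mm, so about 2.3 mm remain. The picture agrees, with the index just short of the line. Rolling a bit further.

>>> {"op": "jog_arm", "data": {
  "plan": [
    {"x": 0.012, "y": 0, "z": 0.004, "wx": 0, "wy": 0, "wz": 0},
    {"x": 0.024, "y": 0, "z": 0.007, "wx": 0, "wy": 0, "wz": 0},
    {"x": 0.036, "y": 0, "z": 0.01, "wx": 0, "wy": 0, "wz": 0},
    {"x": 0.042, "y": 0, "z": 0.012, "wx": 0, "wy": 0, "wz": 0},
    {"x": 0.042, "y": 0, "z": 0.012, "wx": 0, "wy": 0, "wz": 0}
  ]
}}

```text
t: 12.35
eef_pos: [0.542, -0.0458, 0.1131]
tool_rot: [-0.003, 0.655, 0.756, 0.002]
contact_force: [-3.1, 1.7, 8.5]
gripper_width: -0.001
```

```bash
python3 track.py | grep -v ' 104 '
```

```text
scene start minima (-58, -53) [np.float64(16.75), np.float64(39.95)] now [np.float64(40.59)]
scene start minima (-56, -51) [np.float64(17.12), np.float64(39.9)] now [np.float64(40.85)]
scene start minima (-54, -50) [np.float64(17.41), np.float64(39.92)] now [np.float64(40.98)]
scene 60 shift 24.0 0.125 0.995
scene 60 shift 24.125 0.125 0.995
scene 85 shift 23.375 0.25 0.946
scene 85 shift 23.625 0.125 0.992
top start minima (-58, -53) [np.float64(15.76), np.float64(40.67)] now [np.float64(23.66), np.float64(40.06)]
top start minima (-56, -51) [np.float64(15.65), np.float64(40.34)] now [np.float64(39.83)]
top start minima (-54, -50) [np.float64(15.61), np.float64(40.19)] now [np.float64(39.67)]
top 60 shift 24.125 0.0 0.981
top 60 shift 24.125 0.125 0.977
top 85 shift 23.75 0.0 0.983
top 85 shift 23.75 0.125 0.987
```

>>> {"op": "jog_arm", "data": {
  "plan": [
    {"x": 0, "y": 0, "z": -0.03, "wx": 0, "wy": 0, "wz": 0},
    {"x": 0, "y": 0, "z": -0.15, "wx": 0, "wy": 0, "wz": 0},
    {"x": 0, "y": 0, "z": -0.3, "wx": 0, "wy": 0, "wz": 0},
    {"x": -0.2, "y": 0, "z": -0.4, "wx": 0, "wy": 0, "wz": 0},
    {"x": -0.4, "y": 0, "z": -0.4, "wx": 0, "wy": 0, "wz": 0},
    {"x": -0.4, "y": 0, "z": -0.4, "wx": 0, "wy": 0, "wz": 0}
  ]
}}

```text
t: 12.95
eef_pos: [0.5544, -0.1343, 0.1949]
tool_rot: [0.0, 0.658, 0.753, 0.002]
contact_force: [0.5, -1.2, 0.5]
gripper_width: 0.001
```

```bash
python3 track.py | grep -v ' 104 '
python3 - <<'E'
from fit import *
state()
A=[rectim(cv2.imread(f'pics/{n}now.png'),n,52,7,(-5,75),(-80,-30)) for n in('scene','top')]
a=cv2.imread('pics/topnow.png')[140:240,290:390]
v=np.vstack(A);a=cv2.resize(a,(230,230),interpolation=3);b=cv2.resize(cv2.imread('pics/scenenow.png')[175:275,280:380],(230,230),interpolation=3)
side=np.zeros((v.shape[0],230,3),np.uint8);side[:230]=b;side[240:470]=a
cv2.imwrite('pics/fin.png',np.hstack([v,side])[:600])
E
```

```text
scene start minima (-58, -53) [np.float64(16.75), np.float64(39.95)] now [np.float64(40.46)]
scene start minima (-56, -51) [np.float64(17.12), np.float64(39.9)] now [np.float64(40.77)]
scene start minima (-54, -50) [np.float64(17.41), np.float64(39.92)] now [np.float64(41.02)]
scene 60 shift 24.0 0.125 0.995
scene 60 shift 24.125 0.125 0.995
scene 85 shift 23.375 0.25 0.946
scene 85 shift 23.75 0.125 0.992
top start minima (-58, -53) [np.float64(15.76), np.float64(40.67)] now [np.float64(24.01), np.float64(40.05)]
top start minima (-56, -51) [np.float64(15.65), np.float64(40.34)] now [np.float64(39.81)]
top start minima (-54, -50) [np.float64(15.61), np.float64(40.19)] now [np.float64(39.66)]
top 60 shift 24.125 -0.125 0.981
top 60 shift 24.125 0.0 0.978
top 85 shift 23.75 0.0 0.983
top 85 shift 23.75 0.125 0.987
t 13.05 p [ 0.5533 -0.1278  0.1927] q [-0.003   0.6567  0.7542  0.0016] F [0.3  0.7  0.07] g 0.003735966112542613
```

View pics/fin.png

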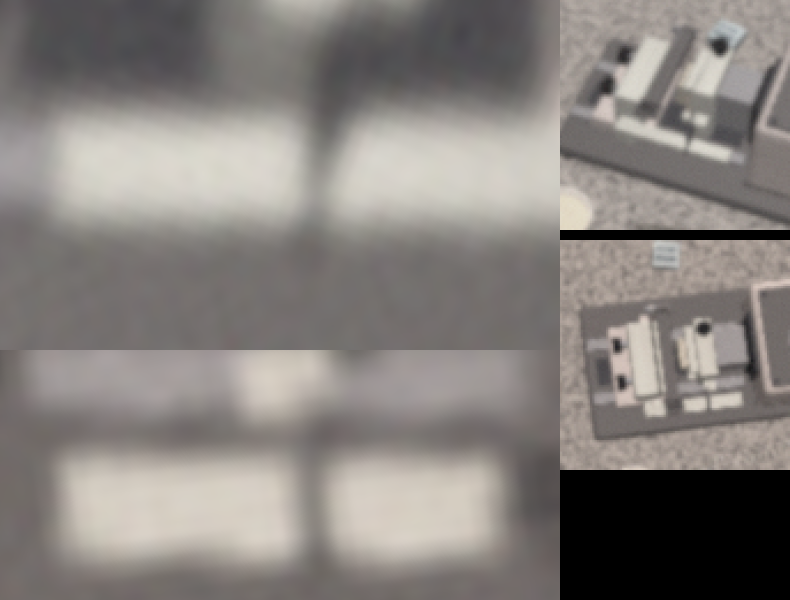

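Index and line now form one straight dark line in both rectified views (column about 316 in each). The guard is down with a small gap to the block, and the hand is clear.

```bash
python3 -c "
from h import *
state();print(bot.hand_in())"
```

```text
t 13.05 p [ 0.5533 -0.1278  0.1927] q [-0.003   0.6567  0.7542  0.0016] F [0.3  0.7  0.07] g 0.003735966112542613
the job is handed in; nothing more can be done
None
```

I pressed the guard down first, then rolled the feed wheel until the index stood on the gauge line, and handed the job in at about 13 s.

- **Guard:** I pressed with the closed fingertip until it met the hard stop (24 N at z ≈ 85 mm). In the last pictures the guard is still down, with a gap to the block.
- **Wheel:** I rolled it in several short strokes, at up to about 14 N. I never had to roll back.
- **Index:** In both cameras' final views the index and the line form one straight dark line. The head moved about 23.8 mm against a start gap of about 23.6 mm.
- **Disagreement:** The two cameras differed by about 0.5 to 1 mm on that start gap, depending on the viewing-angle correction. I trust the index position only to about 0.5 mm.
- **Hand:** It ended clear, about 75 mm above the housing, with contact force at noise level. I touched nothing but the guard tab and the wheel.

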